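Put a lacquered prayer wheel panel away to dry

TASK

The brass panel with the raised lotus field has wet lacquer on both faces of that field: pick it up by its narrow bare side edges, carry it to the oak drying case and lay it gently, field up, centred and square across the two ledges so that only its bare end borders rest on them. Nothing may ever touch the raised field. Then slide the lid of the case fully shut over it, leaving the flat blank panel and everything else on the bench where it is.

Things in the scene. Friction and masses are not known exactly. Their poses are not given: they have to be found in the camera images.
- panel: Brass panel to put away: plate 150 (x) by 64 (y) by 6 mm, about 0.38 kg. Origin: centre of the plate's underside; z up. On each face a field 106 x 50 mm stands 2 mm proud (see field); bare borders 22 mm at the short ends, 7 mm at the long edges. Starts level, field up, on one of two like oak cradles: bars under its end borders, underside 36 mm above the bench, 25 mm free beneath its middle.
- field: Raised wet lotus field on both faces of the panel, with copper inlay on top; not to be touched. 106 x 50 mm, from 2 mm below to 8 mm above the panel's origin; same origin and axes as the panel.
- blank: Look-alike bystander: a flat blank brass plate 150 x 64 x 6 mm without any raised field or inlay, on the other cradle; leave it alone. Origin: centre of its underside.
- case: Fixed open oak box, outside 196 (x) by 170 (y) mm, inside 176 x 160; walls 56 mm high, floor 6 mm thick. Origin: centre of underside; z up. Two ledges 6 mm wide, 120 mm long run along y at x = +64 and -64 mm, tops 36 mm above the bench; the panel's long axis goes along the case's x. Two guide rails, 64 mm high, carry the open lid up to 180 mm beyond the box's +y side.
- case_rest (a point): Point in the middle between the two ledges, level with their tops (36 mm above the bench): the panel's origin belongs here. Axes as the case.
- lid (a joint): Sliding lid of the case, in m: 0 = fully shut, grows as the lid slides along the case's +y, 0.18 = end of travel. It starts clear of the case mouth (0.15 to 0.18). Stays where it is left; about 1.5 N of friction.
- lid_knob (a point): Grip point on the lid's bone knob: a round knob with upright axis, 20 mm across at the waist, 26 mm at the head, at the middle of the lid. The point is on its axis 17 mm above the lid's top face; the lid's top face is 64 mm above the bench, the knob's top 95 mm. Shut, the knob stands above the case's centre.
- spindle_tip: Bystander: pewter spindle tip, 44 mm across, 82 mm tall, upright. Origin: centre of its underside.
- retaining_ring: Bystander: brass ring lying flat, 84 mm across, 12 mm tall. Origin: centre of its underside.
- bead_stop: Bystander: coral glass bead, 60 mm across, 50 mm tall. Origin: centre of its underside.
- spare_knob: Bystander: loose bone thumb knob, 48 mm across, 62 mm tall, upright on the bench (not on the lid). Origin: centre of its underside.
- jar: Bystander: closed lacquer jar, 66 mm across, 90 mm tall. Origin: centre of its underside.
- brush: Bystander: brush lying on the bench, 200 mm long. Origin: underside of its middle.

How it is judged:
On the way, in this order (a step that is already met when the one before it is completed fails the run):
1. the panel is lifted clear of its cradle, held by the fingers (height (world z) of panel above 0.075 m and contact force between the fingers and panel above 0.5 N), for 0.2 s.
2. the panel lies level, centred and square on the two ledges of the case, released, with the lid still open (x of panel in the frame of case_rest between -0.008 and 0.008 m and y of panel in the frame of case_rest between -0.012 and 0.012 m and z of panel in the frame of case_rest between -0.004 and 0.004 m and angle between the x axis of panel and the x axis of case, either way round below 0.12 rad and angle between panel's own z axis and vertical below 0.06 rad and contact force between the fingers and panel below 0.1 N and linear speed of panel below 0.03 m/s and value of joint lid above 0.1 m), for 0.3 s.
At the end, for the whole second after the job is handed in: The lid is shut (joint below 6 mm); the panel lies at rest, field up and level (within 0.06 rad), on the case's two ledges, its origin within 8 mm along x, 12 mm along y and 4 mm in height of case_rest, its long axis within 0.12 rad of the case's x; the fingers do not touch it (x of panel in the frame of case_rest between -0.008 and 0.008 m and y of panel in the frame of case_rest between -0.012 and 0.012 m and z of panel in the frame of case_rest between -0.004 and 0.004 m and angle between the x axis of panel and the x axis of case, either way round below 0.12 rad and angle between panel's own z axis and vertical below 0.06 rad and contact force between the fingers and panel below 0.1 N and linear speed of panel below 0.03 m/s and value of joint lid below 0.006 m).
It fails at once if something touches the raised wet field (over 0.3 N) (contact force between field and anything else above 0.3 N).
It fails at once if the panel is dropped (moves faster than 0.4 m/s out of the fingers) (contact force between the fingers and panel below 0.05 N and linear speed of panel above 0.4 m/s).
It fails at once if the blank panel is moved more than 15 mm (distance of blank from where it was at the start of the episode above 0.015 m).
It fails at once if another thing on the bench is moved more than 30 mm (distance of any of spindle_tip, retaining_ring, bead_stop, spare_knob, jar, brush from where it was at the start of the episode above 0.03 m).
It also fails if it takes over 54 s, if anything falls off the work surface, if the arm or the gripper's body presses on something with over 40 N, if the wrist force passes 120 N, or if a joint passes its speed limit or range.

ROBOT

A 6-joint arm with a two-finger parallel gripper is mounted at the origin on the work surface. World frame = base frame: x ahead of the robot, y to its left, z up, the work surface at z = 0. Lengths are in m, angles in rad, forces in N, time in s.
With the tool pointing down it reaches from about 0.35 to 0.775 m from the base axis. Payload 5.5 kg.
Tool frame: the origin (TCP) lies at the very end of the fingers, on their centre line; the grasp point (between the pads) lies behind it (env.hold_point_z is the z of the grasp point in the tool frame, in m); z points along the fingers, y is the line along which they close (so a half turn about z gives the same grasp; the last joint's range is limited). The gripper opens to 85 mm and grips with 20 to 120 N. Pads are 22 mm wide; open, the fingers measure 114 mm over their backs; the gripper's body (76 mm by 85 mm) begins 54 mm behind the grasp point. The pads swing forward as they close: fully open they stand 13 mm farther back than shut.
Start: joints at [-1.299, 0.313, 0.046, 1.304, 0, 1.431], TCP at [0.23, -0.527, 0.231] pointing down, gripper open.
Joint ranges: [-2.76, 2.76], [-0.86, 1.69], [-1.03, 1.26], [-2.2, 2.34], [-1.47, 1.5], [-3.14, 3.14]. Speed limits (rad/s): [2.57, 2.57, 3.14, 3.14, 3.14, 3.14].

INTERFACE

Orientations are given as a unit quaternion [w, x, y, z].
In Python, from workcell import env gives the robot as it stands.
- The arm moves only by the tool arm_command, never from a script. Its argument "rows" is a list of rows, each an object with "delta_pos": the shift along the tool's x, y, z scaled (see below), a list of three; "rot": the turn, a rotation vector about the tool's x, y, z scaled (see below), a list of three; "fingers": the closure, from 0 (fully open) to 1 (shut). A call has 1 to 20 rows; each row shifts and turns the commanded pose from where the row before left it, along the tool's axes as they then stand; what a row does not reach is not made up. The controller multiplies each number of a shift by 0.02 m and each number of a turn by 360 degrees. A row lasts 1/10 s, in which the tool goes at most 50 mm and 8.59 degrees, less where a joint would pass 70% of its speed; a pose out of reach is approached as far as the arm can. A call with a number of a shift or a turn outside -1 to 1 is refused whole. A call with a gripper value outside its range is refused whole. The fingers move at their own pace and stop on an object; "squeeze" is the grip in N (left out, the last holds). Time passes only in rows, so rows that do not move let the fingers close. It gives the time, the measured TCP pose, the force and the opening at its end, in the units of the state.
- env.get_state(): the state, without advancing time (a new reading comes with each control period).
- env.read_camera(name): name is "scene" or "top" or "wrist"; returns (picture, depth): 400x640x3 uint8, blue, green, red; 400x640 float32, m along the optical axis (not along the pixel's ray), 0 where there is no reading.
- env.get_calibration(name): a dict with "mtx" (3x3 intrinsics, pixels), "R" (3x3) and "t" (3): a world point X has camera coordinates R X + t. Camera axes: x right, y down, z forward; pixel columns grow to the right and rows downward; lengths in m; the calibration is good to about 2 mm. A picture is of the moment at which its call begins: read the wrist's pose just before it. get_calibration takes no time and is no camera call; for the wrist camera it gives the pose at the moment of the call.
- env.hand_in(): hands the job in, once; it reports no verdict.
The state is a dict: "clock": time; "joint_pos": joint angles; "qvel": joint speeds; "tau": joint torques, N m; "tcp_pos": TCP position; "orientation": TCP orientation; "wrist_force": force on the tool from outside, world axes, zero at the start; "ft_torque": the same for the moment, N m; "finger_gap": finger opening in m.
Only numpy, scipy, OpenCV 4.12 (cv2) and the standard library are available. Lean on these libraries where they do the work, as an engineer would, in place of code of your own. Each camera call takes 0.05 s, during which the arm holds its last target. There are 200 camera calls.

## Working session

There is one attempt and no reset: what is moved stays moved. The work goes in short steps, Python scripts to look and compute and a tool call to move; the robot and the scene stay as the last step left them, time stands still between calls to the robot, and variables do not carry over. Pictures are saved under pics/ and viewed, on a budget of 10 in all, crops included, one or two more only if the job needs it, and the job is handed in when it is done.

Besides the shell and the picture viewer there is one more tool, called after "Request:" in YAML: its name, and indented under it one key for each argument. arm_command: Moves the arm, as the interface text tells. Shifts and turns lie within -1 to 1; 1 stands for 0.02 m of shift or 360 degrees of turn. Its arguments: {"type":"object","properties":{"rows":{"type":"array","items":{"type":"object","properties":{"delta_pos":{"type":"array","items":{"type":"number","minimum":-1,"maximum":1}},"rot":{"type":"array","items":{"type":"number","minimum":-1,"maximum":1}},"fingers":{"type":"number"}}}},"squeeze":{"type":"number"}},"required":["rows"]}

```bash
mkdir -p pics; ls; python3 - <<'E'
from workcell import env
import cv2,numpy as np
print(env.get_state(), env.hold_point_z)
for n in("top","scene"):
    p,d=env.read_camera(n); c=env.get_calibration(n)
    cv2.imwrite(f"pics/{n}0.png",p); np.savez(f"{n}0.npz",p=p,d=d,**c); print(n,c)
E
```

```text
pics
{'clock': 0.0, 'joint_pos': array([-1.29860078e+00,  3.14009655e-01,  4.49832244e-02,  1.30355943e+00,
       -2.25865342e-05,  1.43120717e+00]), 'qvel': array([-2.11011979e-07,  1.22989129e-03,  2.24605574e-04, -2.37932539e-04,
        1.72392813e-04,  1.44585260e-03]), 'tau': array([ 7.36643615e-04, -4.80626500e+01,  2.98533064e+01,  1.95767172e-02,
       -4.69556392e-05,  8.23227140e-06]), 'tcp_pos': array([ 0.22999814, -0.52645993,  0.23040531]), 'orientation': array([-8.92051539e-04,  9.78878548e-01,  2.04440672e-01, -7.05508196e-05]), 'wrist_force': array([ 0.12247248, -0.40957927, -0.4554075 ]), 'ft_torque': array([ 0.03380641,  0.02856129, -0.02855575]), 'finger_gap': 0.08558488082931714} -0.0187
top {'mtx': array([[384.54155337,   0.        , 316.42053177],
       [  0.        , 384.54155337, 204.29800102],
       [  0.        ,   0.        ,   1.        ]]), 'R': array([[-0.01703502, -0.99981964, -0.00839578],
       [-0.98931394,  0.01807092, -0.14467676],
       [ 0.14480239,  0.00584149, -0.98944335]]), 't': array([-0.06903434,  0.57083993,  1.05405825])}
scene {'mtx': array([[460.25399498,   0.        , 318.18179232],
       [  0.        , 460.25399498, 211.23030798],
       [  0.        ,   0.        ,   1.        ]]), 'R': array([[-0.84844305,  0.52901941, -0.01681845],
       [ 0.34552367,  0.52952167, -0.77473879],
       [-0.40094612, -0.66313291, -0.63205771]]), 't': array([ 0.50679323, -0.07608289,  1.25703493])}
```

View pics/top0.png

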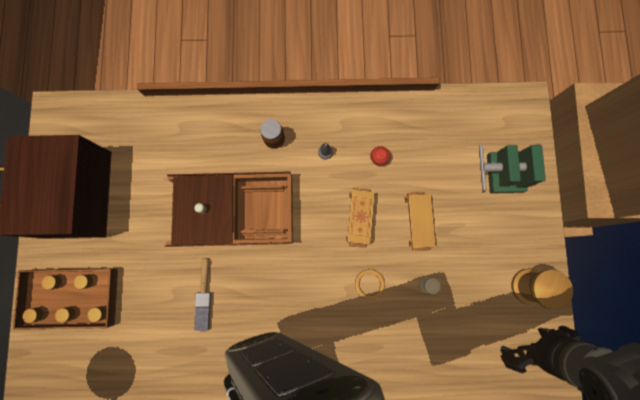

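View pics/scene0.png

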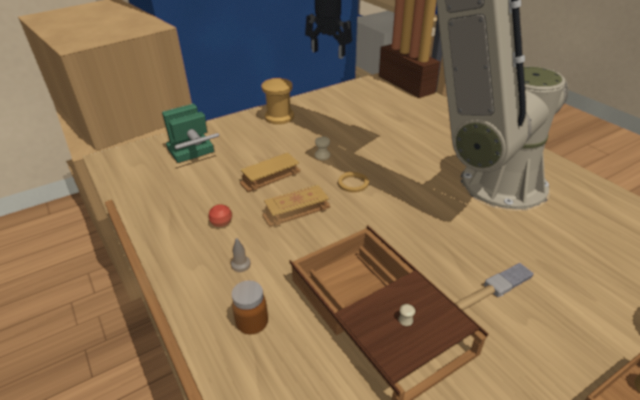

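The top view shows the panel (field pattern) at about (361,217), the blank at (422,221), the open case mouth at (264,209) and the knob at (200,208). The case's +y points image-left, which is roughly world +y. The scene view agrees. Next I'll measure from depth.

```bash
cat > h.py <<'E'
import numpy as np,cv2
def cloud(d,c):
    v,u=np.mgrid[0:d.shape[0],0:d.shape[1]]
    K=c['mtx']; P=np.stack([(u-K[0,2])/K[0,0]*d,(v-K[1,2])/K[1,1]*d,d],-1)
    return (P-c['t'])@c['R']
def rect(W,m):
    r=cv2.minAreaRect((W[m][:,:2]*1000).astype(np.float32)); return r, cv2.boxPoints(r).round(0).tolist()
def box(u0,v0,u1,v1):
    m=np.zeros((400,640),bool); m[v0:v1,u0:u1]=1; return m
E
python3 - <<'E'
from h import *
c=np.load('top0.npz');W=cloud(c['d'],c);z=W[...,2]
print('bench z',np.median(z[box(300,230,330,260)]))
for n,b,lo,hi in [('panel',(338,180,385,255),.034,.052),('blank',(398,180,445,255),.034,.05),('lid',(150,165,236,255),.055,.07),('caserim',(234,160,300,255),.048,.07),('knob',(190,198,212,220),.08,.11),('ledges',(238,178,290,240),.03,.042)]:
    m=box(*b)&(z>lo)&(z<hi); print(n,m.sum(),rect(W,m),np.median(z[m]),W[m][:,:2].mean(0))
# ledge rows
m=box(238,178,290,240)
for x in range(178,242,3): print(x,W[x,262].round(3), end=';')
E
```

```text
bench z -0.0006060078259193095
panel 1194 (((532.7017211914062, -203.42599487304688), (69.14031219482422, 150.56678771972656), 83.77291870117188), [[454.0, -230.0], [604.0, -246.0], [611.0, -177.0], [462.0, -161.0]]) 0.04247625027864255 [ 0.53183177 -0.20365051]
blank 1219 (((518.0277099609375, -374.42913818359375), (149.82598876953125, 68.68510437011719), 2.19122052192688), [[442.0, -343.0], [444.0, -412.0], [594.0, -406.0], [592.0, -337.0]]) 0.041272391027930254 [ 0.51724249 -0.37406319]
lid 4421 (((559.5231323242188, 244.72705078125), (204.77719116210938, 193.56195068359375), 0.3840959668159485), [[456.0, 341.0], [458.0, 147.0], [663.0, 149.0], [661.0, 342.0]]) 0.0632228898783355 [0.55797092 0.23942461]
caserim 924 (((560.5613403320312, 73.19243621826172), (204.76512145996094, 161.4844970703125), 0.6372807025909424), [[457.0, 153.0], [459.0, -9.0], [664.0, -6.0], [662.0, 155.0]]) 0.055812915865420164 [0.56430786 0.06000197]
knob 71 (((558.3258056640625, 240.5435028076172), (23.9177188873291, 23.29784393310547), 14.623771667480469), [[544.0, 249.0], [550.0, 226.0], [573.0, 232.0], [567.0, 255.0]]) 0.0940716091970645 [0.55853363 0.23983342]
ledges 244 (((571.18212890625, 74.88256072998047), (156.11180114746094, 135.59750366210938), 0.44839486479759216), [[493.0, 142.0], [494.0, 6.0], [650.0, 8.0], [649.0, 143.0]]) 0.035347838322113065 [0.57823437 0.07596948]
178 [0.648 0.076 0.046];181 [0.648 0.082 0.003];184 [0.638 0.081 0.007];187 [0.624 0.078 0.033];190 [0.619 0.08  0.015];193 [0.612 0.082 0.005];196 [0.602 0.081 0.006];199 [0.593 0.081 0.006];202 [0.584 0.081 0.007];205 [0.575 0.081 0.007];208 [0.567 0.081 0.006];211 [0.558 0.081 0.005];214 [0.549 0.081 0.005];217 [0.54  0.081 0.009];220 [0.531 0.081 0.007];223 [0.522 0.081 0.008];226 [0.514 0.081 0.004];229 [0.504 0.08  0.016];232 [0.494 0.077 0.035];235 [0.487 0.081 0.006];238 [0.479 0.082 0.002];241 [0.467 0.073 0.059];
```

Request:
arm_command:
  rows:
    - {"rot":[0,0,-0.022]}
    - {"rot":[0,0,-0.022]}
    - {"rot":[0,0,-0.022]}
    - {"rot":[0,0,-0.022]}
    - {"rot":[0,0,-0.022]}
    - {"rot":[0,0,-0.022]}
    - {"rot":[0,0,-0.022]}
    - {"rot":[0,0,-0.022]}
    - {"rot":[0,0,-0.022]}
    - {"rot":[0,0,-0.022]}
    - {"rot":[0,0,-0.022]}
    - {"rot":[0,0,-0.022]}
    - {"rot":[0,0,-0.022]}
    - {"rot":[0,0,-0.022]}
    - {"rot":[0,0,-0.022]}
    - {"rot":[0,0,-0.022]}
    - {"rot":[0,0,-0.022]}
    - {"rot":[0,0,-0.022]}
    - {"rot":[0,0,-0.022]}
    - {}

```text
schema error: expected keys delta_pos, rot, fingers
```

Request:
arm_command:
  rows:
    - {"delta_pos":[-0.74,0.98,0]}
    - {"delta_pos":[-0.74,0.98,0]}
    - {"delta_pos":[-0.74,0.98,0]}
    - {"delta_pos":[-0.74,0.98,0]}
    - {"delta_pos":[-0.74,0.98,0]}
    - {"delta_pos":[-0.74,0.98,0]}
    - {"delta_pos":[-0.74,0.98,0]}
    - {"delta_pos":[-0.74,0.98,0]}
    - {"delta_pos":[-0.74,0.98,0]}
    - {"delta_pos":[-0.74,0.98,0]}
    - {"delta_pos":[-0.74,0.98,0]}
    - {"delta_pos":[-0.74,0.98,0]}
    - {"delta_pos":[-0.74,0.98,0]}
    - {"delta_pos":[-0.74,0.98,0]}
    - {"delta_pos":[-0.74,0.98,0]}
    - {"delta_pos":[-0.74,0.98,0]}
    - {"delta_pos":[-0.74,0.98,0]}
    - {"delta_pos":[-0.74,0.98,0]}
    - {}

```text
schema error: expected keys delta_pos, rot, fingers
```

```bash
cat >> h.py <<'E'
from scipy.spatial.transform import Rotation as Ro
def look(name):
    from workcell import env
    c=env.get_calibration('wrist'); p,d=env.read_camera('wrist'); s=env.get_state()
    cv2.imwrite(f'pics/{name}.png',p); np.savez(name+'.npz',p=p,d=d,**c)
    return cloud(d,c),p,s
def to(s,target,yaw):
    "units to go to target (TCP) and yaw deg, in tool axes; rot remaining as rotvec deg"
    q=s['orientation'];R=Ro.from_quat([q[1],q[2],q[3],q[0]])
    a=np.radians(yaw); T=Ro.from_matrix(np.array([[np.cos(a),np.sin(a),0],[np.sin(a),-np.cos(a),0],[0,0,-1]]))
    print('clock',s['clock'],'tcp',s['tcp_pos'].round(4),'F',s['wrist_force'].round(1),'gap',round(s['finger_gap'],4),'j',s['joint_pos'].round(2))
    print('shift units',(R.inv().apply(np.array(target)-s['tcp_pos'])/.02).round(2),'rot units',((R.inv()*T).as_rotvec()/2/np.pi).round(4))
E
python3 - <<'E'
from h import *
W,p,s=look('w1'); z=W[...,2]
to(s,[.532,-.2036,.10],173.9)
m=(z>.034)&(z<.052)&(np.hypot(W[...,0]-.53,W[...,1]+.2)<.1)
print(m.sum(),rect(W,m)); 
m=(z>.039)&(z<.0432)&(np.hypot(W[...,0]-.53,W[...,1]+.2)<.1); print(m.sum(),rect(W,m))
m=(z>.0432)&(z<.052)&(np.hypot(W[...,0]-.53,W[...,1]+.2)<.1); print('field',m.sum(),rect(W,m),np.median(z[m]))
E
```

```text
clock 0.15 tcp [ 0.23   -0.5266  0.2306] F [0.4 0.2 0.2] gap 0.0851 j [-1.3   0.31  0.05  1.3  -0.    1.43]
shift units [20.3  -8.75  6.55] rot units [-0.000e+00 -3.000e-04 -4.175e-01]
0 (((0.0, 0.0), (0.0, 0.0), 0.0), [[0.0, 0.0], [0.0, 0.0], [0.0, 0.0], [0.0, 0.0]])
0 (((0.0, 0.0), (0.0, 0.0), 0.0), [[0.0, 0.0], [0.0, 0.0], [0.0, 0.0], [0.0, 0.0]])
field 0 (((0.0, 0.0), (0.0, 0.0), 0.0), [[0.0, 0.0], [0.0, 0.0], [0.0, 0.0], [0.0, 0.0]]) nan
  return _methods._mean(a, axis=axis, dtype=dtype,
  ret = ret.dtype.type(ret / rcount)
```

View pics/w1.png

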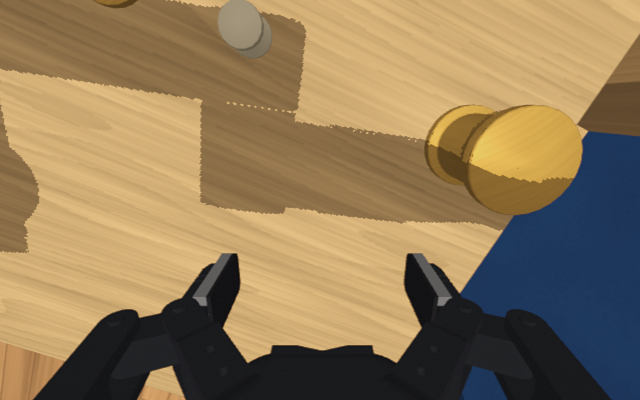

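The wrist view is from the start pose, because the calls were refused (all three keys are needed). Resending with full rows.

Request:
arm_command:
  rows:
    - {"delta_pos":[0,0,0],"rot":[0,0,-0.022],"fingers":0}
    - {"delta_pos":[0,0,0],"rot":[0,0,-0.022],"fingers":0}
    - {"delta_pos":[0,0,0],"rot":[0,0,-0.022],"fingers":0}
    - {"delta_pos":[0,0,0],"rot":[0,0,-0.022],"fingers":0}
    - {"delta_pos":[0,0,0],"rot":[0,0,-0.022],"fingers":0}
    - {"delta_pos":[0,0,0],"rot":[0,0,-0.022],"fingers":0}
    - {"delta_pos":[0,0,0],"rot":[0,0,-0.022],"fingers":0}
    - {"delta_pos":[0,0,0],"rot":[0,0,-0.022],"fingers":0}
    - {"delta_pos":[0,0,0],"rot":[0,0,-0.022],"fingers":0}
    - {"delta_pos":[0,0,0],"rot":[0,0,-0.022],"fingers":0}
    - {"delta_pos":[0,0,0],"rot":[0,0,-0.022],"fingers":0}
    - {"delta_pos":[0,0,0],"rot":[0,0,-0.022],"fingers":0}
    - {"delta_pos":[0,0,0],"rot":[0,0,-0.022],"fingers":0}
    - {"delta_pos":[0,0,0],"rot":[0,0,-0.022],"fingers":0}
    - {"delta_pos":[0,0,0],"rot":[0,0,-0.022],"fingers":0}
    - {"delta_pos":[0,0,0],"rot":[0,0,-0.022],"fingers":0}
    - {"delta_pos":[0,0,0],"rot":[0,0,-0.022],"fingers":0}
    - {"delta_pos":[0,0,0],"rot":[0,0,-0.022],"fingers":0}
    - {"delta_pos":[0,0,0],"rot":[0,0,-0.022],"fingers":0}

```text
clock: 2.05
tcp_pos: [0.2301, -0.5267, 0.2309]
orientation: [-0.0, 0.049, 0.999, 0.0]
wrist_force: [-0.0, -0.4, 0.1]
finger_gap: 0.0853
```

Request:
arm_command:
  rows:
    - {"delta_pos":[-0.74,0.98,0],"rot":[0,0,0],"fingers":0}
    - {"delta_pos":[-0.74,0.98,0],"rot":[0,0,0],"fingers":0}
    - {"delta_pos":[-0.74,0.98,0],"rot":[0,0,0],"fingers":0}
    - {"delta_pos":[-0.74,0.98,0],"rot":[0,0,0],"fingers":0}
    - {"delta_pos":[-0.74,0.98,0],"rot":[0,0,0],"fingers":0}
    - {"delta_pos":[-0.74,0.98,0],"rot":[0,0,0],"fingers":0}
    - {"delta_pos":[-0.74,0.98,0],"rot":[0,0,0],"fingers":0}
    - {"delta_pos":[-0.74,0.98,0],"rot":[0,0,0],"fingers":0}
    - {"delta_pos":[-0.74,0.98,0],"rot":[0,0,0],"fingers":0}
    - {"delta_pos":[-0.74,0.98,0],"rot":[0,0,0],"fingers":0}
    - {"delta_pos":[-0.74,0.98,0],"rot":[0,0,0],"fingers":0}
    - {"delta_pos":[-0.74,0.98,0],"rot":[0,0,0],"fingers":0}
    - {"delta_pos":[-0.74,0.98,0],"rot":[0,0,0],"fingers":0}
    - {"delta_pos":[-0.74,0.98,0],"rot":[0,0,0],"fingers":0}
    - {"delta_pos":[-0.74,0.98,0],"rot":[0,0,0],"fingers":0}
    - {"delta_pos":[-0.74,0.98,0],"rot":[0,0,0],"fingers":0}
    - {"delta_pos":[-0.74,0.98,0],"rot":[0,0,0],"fingers":0}
    - {"delta_pos":[-0.74,0.98,0],"rot":[0,0,0],"fingers":0}
    - {"delta_pos":[0,0,0],"rot":[0,0,0],"fingers":0}

```text
clock: 3.95
tcp_pos: [0.5329, -0.2015, 0.2308]
orientation: [-0.0, 0.05, 0.999, 0.0]
wrist_force: [0.4, 0.0, 0.2]
finger_gap: 0.0855
```

```bash
python3 - <<'E'
from h import *
W,p,s=look('w2'); z=W[...,2]
to(s,[.532,-.2036,.10],173.9)
near=np.hypot(W[...,0]-.53,W[...,1]+.2)<.1
for n,lo,hi in [('all',.037,.052),('field',.0432,.052)]:
    m=(z>lo)&(z<hi)&near
    if m.sum(): print(n,m.sum(),rect(W,m),np.median(z[m]))
E
```

```text
clock 4.0 tcp [ 0.532  -0.2025  0.2308] F [-0.3 -0.2  0. ] gap 0.0854 j [-0.5   0.3   0.03  1.3  -0.   -0.4 ]
shift units [-0.01 -0.06  6.54] rot units [ 0.     -0.0001  0.0009]
all 6657 (((535.0281982421875, -204.5200958251953), (68.86204528808594, 150.77304077148438), 83.89546966552734), [[456.0, -231.0], [606.0, -247.0], [614.0, -178.0], [464.0, -162.0]]) 0.044049890451039214
field 4480 (((534.5638427734375, -205.12640380859375), (62.971351623535156, 148.85272216796875), 82.6690673828125), [[457.0, -227.0], [604.0, -246.0], [612.0, -183.0], [465.0, -164.0]]) 0.04475378029812575
```

View pics/w2.png

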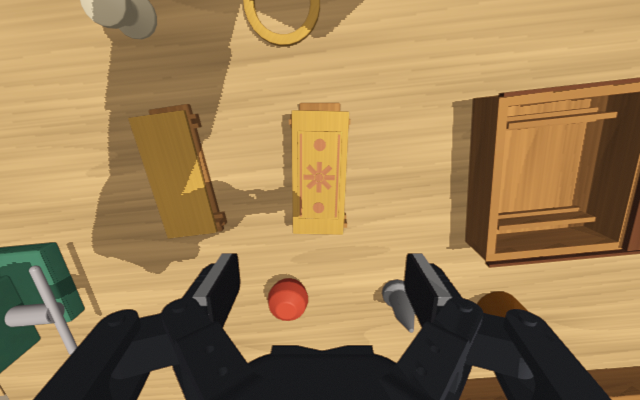

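The panel is centred at about (320,172), between the finger tips, with plate corners near (293,111), (349,112), (345,234) and (293,234). The cradle stubs are only near the ends. The case interior is on the right, with ledges near (560,115) and (545,218). I'll refine with corner rays on the z = 42 mm plane, plus the copper rosette and dots.

```bash
cat >> h.py <<'E'
def ray(c,u,v,z):
    r=c['R'].T@np.linalg.inv(c['mtx'])@np.array([u,v,1]); o=-c['R'].T@c['t']; return o+r*(z-o[2])/r[2]
E
python3 - <<'E'
from h import *
from workcell import env
c=np.load('w2.npz'); C=np.array([ray(c,u,v,.042)[:2] for u,v in [(293,111),(349,112),(345,234),(293,234)]])
print((C*1000).round(1).tolist(),C.mean(0))
print('widths',np.linalg.norm(C-np.roll(C,-1,0),axis=1))
# copper inlay centroids (redder than brass)
hsv=cv2.cvtColor(c['p'],cv2.COLOR_BGR2HSV); m=((hsv[...,0]<14)&(hsv[...,1]>90)).astype(np.uint8); m[:, :300]=0; m[:,340:]=0; m[:130]=0; m[222:]=0
n,_,st,ce=cv2.connectedComponentsWithStats(m)
for i in range(1,n):
    if st[i,4]>25: print(st[i],ce[i].round(1),ray(c,*ce[i],.0445).round(4))
for u,v in [(512,117),(614,114),(500,228),(595,222)]: print('ledge',ray(c,u,v,.036).round(4))
to(env.get_state(),[.532,-.2036,.10],173.9)
s=cv2.resize(c['p'][95:250,260:380],None,fx=4,fy=4,interpolation=cv2.INTER_CUBIC); cv2.imwrite('pics/c1.png',s[:600])
E
```

```text
[[458.1, -225.5], [465.4, -163.9], [613.1, -179.6], [606.4, -245.3]] [ 0.5357312  -0.20357778]
widths [0.0620741  0.14851736 0.06608213 0.14960336]
[314 139  11  12  94] [319.4 144.4] [ 0.4972 -0.2002  0.0445]
[304 162  30  30 362] [318.8 177. ] [ 0.5351 -0.2048  0.0445]
[314 203  10  10  79] [318.2 207.4] [ 0.5729 -0.2096  0.0445]
ledge [0.4897 0.0205 0.036 ]
ledge [0.4981 0.1352 0.036 ]
ledge [0.6278 0.0197 0.036 ]
ledge [0.6316 0.1397 0.036 ]
clock 4.0 tcp [ 0.532  -0.2025  0.2308] F [-0.3 -0.2  0. ] gap 0.0854 j [-0.5   0.3   0.03  1.3  -0.   -0.4 ]
shift units [-0.01 -0.06  6.54] rot units [ 0.     -0.0001  0.0009]
```

View pics/c1.png

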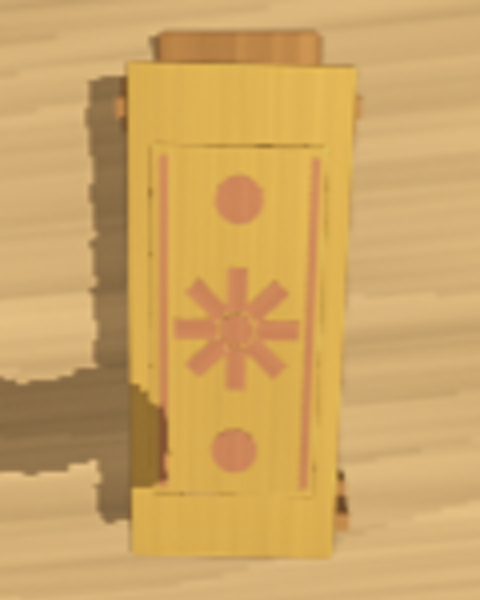

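The crop shows the copper rosette at the plate's centre and the cradle stubs only near the ends. Panel centre is about (0.5345, −0.2043) with yaw about −6.8°. Descending.

Request:
arm_command:
  rows:
    - {"delta_pos":[-0.13,-0.08,0.5],"rot":[0,0,0.0028],"fingers":0}
    - {"delta_pos":[0,0,0.9],"rot":[0,0,0],"fingers":0}
    - {"delta_pos":[0,0,0.9],"rot":[0,0,0],"fingers":0}
    - {"delta_pos":[0,0,0.9],"rot":[0,0,0],"fingers":0}
    - {"delta_pos":[0,0,0.9],"rot":[0,0,0],"fingers":0}
    - {"delta_pos":[0,0,0.9],"rot":[0,0,0],"fingers":0}
    - {"delta_pos":[0,0,0.9],"rot":[0,0,0],"fingers":0}
    - {"delta_pos":[0,0,0.9],"rot":[0,0,0],"fingers":0}
    - {"delta_pos":[0,0,0.9],"rot":[0,0,0],"fingers":0}
    - {"delta_pos":[0,0,0.6],"rot":[0,0,0],"fingers":0}
    - {"delta_pos":[0,0,0],"rot":[0,0,0],"fingers":0}
    - {"delta_pos":[0,0,0],"rot":[0,0,0],"fingers":0}

```text
clock: 5.2
tcp_pos: [0.5337, -0.2059, 0.0653]
orientation: [-0.0, 0.061, 0.998, 0.0]
wrist_force: [-0.4, -1.1, 1.7]
finger_gap: 0.0856
```

```bash
python3 - <<'E'
from h import *
W,p,s=look('w3'); to(s,[.5345,-.2043,.016],173.2)
E
```

```text
clock 5.25 tcp [ 0.5342 -0.206   0.0659] F [-0.  -0.4 -0.2] gap 0.0854 j [-0.51  0.41 -0.24  0.92 -0.   -0.39]
shift units [-0.    0.09  2.49] rot units [-0.0001  0.0001 -0.0005]
```

View pics/w3.png

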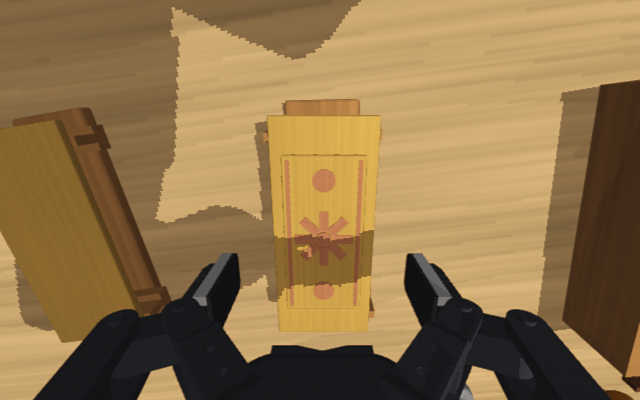

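The panel (rosette at about (322,238)) lies midway between the pads, which are at u ≈ 225 and 420 (mid 321). I'll check the rosette ray from here, then go down.

```bash
python3 - <<'E'
from h import *
c=np.load('w3.npz'); 
for u,v in [(324,181),(322.5,240),(322,291)]: print(ray(c,u,v,.0445).round(4))
C=np.array([ray(c,u,v,.042)[:2] for u,v in [(267,116),(380,115),(369,331),(280,330)]]);print(C.round(4).tolist(),C.mean(0))
E
```

```text
[ 0.4979 -0.2     0.0445]
[ 0.5361 -0.2056  0.0445]
[ 0.5738 -0.2106  0.0445]
[[0.4575, -0.2272], [0.4647, -0.1645], [0.6135, -0.1813], [0.6047, -0.2449]] [ 0.53509063 -0.20444626]
```

Request:
arm_command:
  rows:
    - {"delta_pos":[0,0.05,0.4],"rot":[0,0,0],"fingers":0}
    - {"delta_pos":[0,0,0.4],"rot":[0,0,0],"fingers":0}
    - {"delta_pos":[0,0,0.4],"rot":[0,0,0],"fingers":0}
    - {"delta_pos":[0,0,0],"rot":[0,0,0],"fingers":0}
    - {"delta_pos":[0,0,0],"rot":[0,0,0],"fingers":0}

```text
clock: 5.75
tcp_pos: [0.5338, -0.2042, 0.0408]
orientation: [-0.0, 0.06, 0.998, 0.0]
wrist_force: [-0.3, 0.4, 0.5]
finger_gap: 0.086
```

Request:
arm_command:
  rows:
    - {"delta_pos":[-0.06,0,0.4],"rot":[0,0,0],"fingers":0}
    - {"delta_pos":[0,0,0.4],"rot":[0,0,0],"fingers":0}
    - {"delta_pos":[0,0,0.4],"rot":[0,0,0],"fingers":0}
    - {"delta_pos":[0,0,0],"rot":[0,0,0],"fingers":0}
    - {"delta_pos":[0,0,0],"rot":[0,0,0],"fingers":0.1}
    - {"delta_pos":[0,0,0],"rot":[0,0,0],"fingers":0.2}
    - {"delta_pos":[0,0,0],"rot":[0,0,0],"fingers":0.3}
    - {"delta_pos":[0,0,0],"rot":[0,0,0],"fingers":0.4}
    - {"delta_pos":[0,0,0],"rot":[0,0,0],"fingers":0.5}
    - {"delta_pos":[0,0,0],"rot":[0,0,0],"fingers":0.5}
  squeeze: 40

```text
clock: 6.75
tcp_pos: [0.5356, -0.2049, 0.0179]
orientation: [0.0, 0.061, 0.998, -0.0]
wrist_force: [-2.2, -0.7, 5.5]
finger_gap: 0.063
```

```bash
python3 - <<'E'
from h import *
W,p,s=look('w4'); to(s,[.535,-.2045,.016],173.2)
E
```

```text
clock 6.8 tcp [ 0.5355 -0.2049  0.0179] F [-1.8 -1.3  5. ] gap 0.0631 j [-0.51  0.46 -0.29  0.82 -0.   -0.38]
shift units [0.03 0.02 0.09] rot units [-0.0001  0.0001 -0.0004]
```

View pics/w4.png

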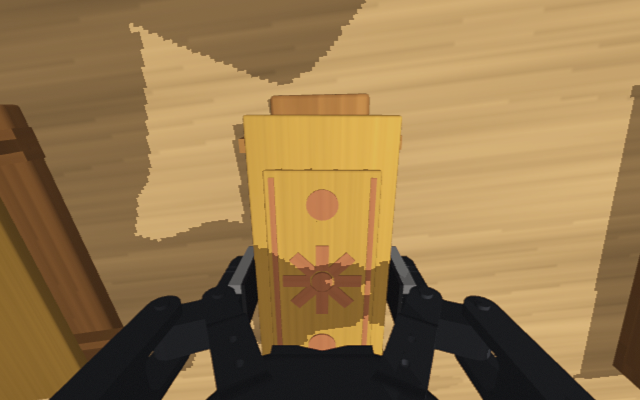

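Gripped: the gap is 63 mm and the pads sit on the side edges beside the rosette (v ≈ 250–293), clear of the field. Lifting.

Request:
arm_command:
  rows:
    - {"delta_pos":[0,0,-0.2],"rot":[0,0,0],"fingers":0.5}
    - {"delta_pos":[0,0,-0.4],"rot":[0,0,0],"fingers":0.5}
    - {"delta_pos":[0,0,-0.6],"rot":[0,0,0],"fingers":0.5}
    - {"delta_pos":[0,0,-0.6],"rot":[0,0,0],"fingers":0.5}
    - {"delta_pos":[0,0,-0.6],"rot":[0,0,0],"fingers":0.5}
    - {"delta_pos":[0,0,-0.6],"rot":[0,0,0],"fingers":0.5}
    - {"delta_pos":[0,0,-0.6],"rot":[0,0,0],"fingers":0.5}
    - {"delta_pos":[0,0,-0.6],"rot":[0,0,0],"fingers":0.5}
    - {"delta_pos":[0,0,-0.6],"rot":[0,0,0],"fingers":0.5}
    - {"delta_pos":[0,0,-0.4],"rot":[0,0,0],"fingers":0.5}
    - {"delta_pos":[0,0,-0.2],"rot":[0,0,0],"fingers":0.5}
    - {"delta_pos":[0,0,0],"rot":[0,0,0],"fingers":0.5}
    - {"delta_pos":[0,0,0],"rot":[0,0,0],"fingers":0.5}

```text
clock: 8.1
tcp_pos: [0.535, -0.2044, 0.1248]
orientation: [-0.0, 0.06, 0.998, 0.0]
wrist_force: [0.1, -0.2, -3.9]
finger_gap: 0.0632
```

```bash
python3 - <<'E'
from h import *
from workcell import env
p,d=env.read_camera('top'); c=env.get_calibration('top'); np.savez('top1.npz',p=p,d=d,**c)
to(env.get_state(),[.5595,.077,.1175],180.5)
# case refinement with top0: wall planes & ledges
t=np.load('top0.npz');W=cloud(t['d'],t);z=W[...,2]
b=box(234,160,300,255)
def f(n,m,fn=np.median): print(n,m.sum(),*(W[m][:,:2].min(0).round(4)),*(W[m][:,:2].max(0).round(4)),W[m][:,:2].mean(0).round(4))
for n,lo,hi in [('wall56',.050,.060)]:
    for nm,mm in [('-y wall',W[...,1]<.01),('+x wall',(W[...,0]>.63)&(W[...,1]>.02)&(W[...,1]<.12)),('-x wall',(W[...,0]<.49)&(W[...,1]>.02)&(W[...,1]<.12))]: f(n+nm,b&(z>lo)&(z<hi)&mm)
f('rail+x',b&(z>.0605)&(z<.07)&(W[...,0]>.6));f('rail-x',b&(z>.0605)&(z<.07)&(W[...,0]<.5))
for nm,mm in [('led+',abs(W[...,0]-.62)<.012),('led-',abs(W[...,0]-.495)<.012)]: f(nm,b&(z>.031)&(z<.040)&mm&(W[...,1]>0)&(W[...,1]<.15))
w=np.load('w2.npz');W=cloud(w['d'],w);z=W[...,2]
for nm,mm in [('led+',abs(W[...,0]-.622)<.02),('led-',abs(W[...,0]-.495)<.015)]: f('w2 '+nm,(z>.033)&(z<.038)&mm&(W[...,1]>0.01)&(W[...,1]<.15))
f('w2 -y wall',(z>.050)&(z<.060)&(abs(W[...,1])<.03)&(abs(W[...,0]-.56)<.07))
E
```

```text
clock 8.15 tcp [ 0.5349 -0.2043  0.1246] F [ 0.6  0.8 -4.4] gap 0.0628 j [-0.51  0.36 -0.15  1.06 -0.   -0.38]
shift units [ 0.47 14.11  0.36] rot units [ 0.0001 -0.0002 -0.0207]
wall56-y wall 263 0.463 -0.0075 0.6607 0.0099 [ 0.5592 -0.0016]
wall56+x wall 144 0.6477 0.0201 0.6623 0.1196 [0.6532 0.0696]
wall56-x wall 124 0.4584 0.0205 0.4725 0.1184 [0.4673 0.066 ]
rail+x 85 0.6029 -0.0061 0.6631 0.1528 [0.6586 0.0764]
rail-x 80 0.4584 -0.0074 0.4822 0.1501 [0.4608 0.0704]
led+ 95 0.6206 0.0196 0.6273 0.1373 [0.624  0.0796]
led- 93 0.4933 0.0173 0.4995 0.137 [0.4962 0.0755]
w2 led+ 529 0.6229 0.0168 0.6305 0.138 [0.6262 0.0758]
w2 led- 573 0.4845 0.0158 0.5021 0.15 [0.4986 0.0762]
w2 -y wall 1450 0.4901 -0.0097 0.6297 0.0028 [ 0.5554 -0.0045]
```

Held: about 4 N of weight on the wrist. The ledges' centre minus the panel centre is (0.0274, 0.281) from the top camera and (0.0274, 0.2815) from the wrist camera. The TCP target is about (0.5624, 0.077), with a turn of −0.0207.

Request:
arm_command:
  rows:
    - {"delta_pos":[0,0,0],"rot":[0,0,-0.003],"fingers":0.5}
    - {"delta_pos":[0,0,0],"rot":[0,0,-0.005],"fingers":0.5}
    - {"delta_pos":[0,0,0],"rot":[0,0,-0.005],"fingers":0.5}
    - {"delta_pos":[0,0,0],"rot":[0,0,-0.005],"fingers":0.5}
    - {"delta_pos":[0,0,0],"rot":[0,0,-0.0027],"fingers":0.5}

```text
clock: 8.65
tcp_pos: [0.535, -0.2045, 0.1248]
orientation: [-0.0, -0.005, 1.0, 0.0]
wrist_force: [-0.0, 0.5, -4.1]
finger_gap: 0.063
```

Request:
arm_command:
  rows:
    - {"delta_pos":[0,0.3,0],"rot":[0,0,0],"fingers":0.5}
    - {"delta_pos":[0,0.6,0],"rot":[0,0,0],"fingers":0.5}
    - {"delta_pos":[-0.1,0.85,0],"rot":[0,0,0],"fingers":0.5}
    - {"delta_pos":[-0.1,0.85,0],"rot":[0,0,0],"fingers":0.5}
    - {"delta_pos":[-0.1,0.85,0],"rot":[0,0,0],"fingers":0.5}
    - {"delta_pos":[-0.1,0.85,0],"rot":[0,0,0],"fingers":0.5}
    - {"delta_pos":[-0.1,0.85,0],"rot":[0,0,0],"fingers":0.5}
    - {"delta_pos":[-0.1,0.85,0],"rot":[0,0,0],"fingers":0.5}
    - {"delta_pos":[-0.1,0.85,0],"rot":[0,0,0],"fingers":0.5}
    - {"delta_pos":[-0.1,0.85,0],"rot":[0,0,0],"fingers":0.5}
    - {"delta_pos":[-0.1,0.85,0],"rot":[0,0,0],"fingers":0.5}
    - {"delta_pos":[-0.1,0.85,0],"rot":[0,0,0],"fingers":0.5}
    - {"delta_pos":[-0.1,0.85,0],"rot":[0,0,0],"fingers":0.5}
    - {"delta_pos":[-0.1,0.85,0],"rot":[0,0,0],"fingers":0.5}
    - {"delta_pos":[-0.1,0.85,0],"rot":[0,0,0],"fingers":0.5}
    - {"delta_pos":[-0.1,0.85,0],"rot":[0,0,0],"fingers":0.5}
    - {"delta_pos":[-0.1,0.85,0],"rot":[0,0,0],"fingers":0.5}
    - {"delta_pos":[0,0.3,0],"rot":[0,0,0],"fingers":0.5}
    - {"delta_pos":[0,0.1,0],"rot":[0,0,0],"fingers":0.5}
    - {"delta_pos":[0,0,0],"rot":[0,0,0],"fingers":0.5}

```text
clock: 10.65
tcp_pos: [0.5625, 0.0769, 0.1253]
orientation: [-0.0, -0.005, 1.0, -0.0]
wrist_force: [-0.1, -0.2, -3.1]
finger_gap: 0.063
```

```bash
python3 - <<'E'
from h import *
W,p,s=look('w5'); to(s,[.5624,.077,.0179],180.5)
E
```

```text
clock 10.7 tcp [0.5626 0.0765 0.1252] F [-0.1  0.3 -4.3] gap 0.0631 j [-0.01  0.35 -0.17  1.05 -0.   -0.01]
shift units [0.01 0.03 5.37] rot units [-0.0001 -0.      0.    ]
```

View pics/w5.png

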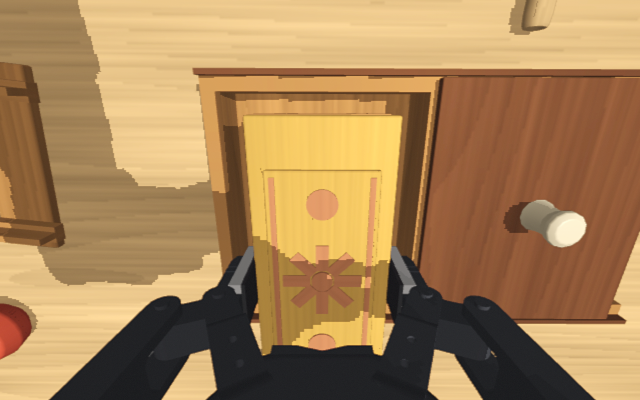

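The panel is level in the grip, above the case mouth. The −x rail is at v ≈ 72, the +x rail at v ≈ 320, the knob top at (567,229), and the −y wall's outer edge runs from (198,80) to (222,315). Quick cross-check of the case centre.

```bash
python3 - <<'E'
from h import *
c=np.load('w5.npz')
for n,u,v,z in [('rail-x L',195,70,.064),('rail-x R',638,70,.064),('rail+x R',624,321,.064),('-y wall a',199,84,.056),('-y wall b',215,260,.056),('knob top',567,229,.095),('panel dot',322,205,.1445),('rosette',322,282,.1445)]: print(n,ray(c,u,v,z).round(4))
W=cloud(c['d'],c);z=W[...,2]
m=(z>.088)&(z<.099)&(W[...,1]>.18); print('knob',m.sum(),rect(W,m)[0])
m=(z>.05)&(z<.059)&(W[...,1]<.03)&(W[...,0]<.6); print('-y wall',m.sum(),rect(W,m))
m=(z>.13)&(z<.16)&(abs(W[...,1]-.077)<.04)&(W[...,0]<.6);A=np.c_[W[m][:,:2],np.ones(m.sum())];print('panel plane',np.linalg.lstsq(A,W[m][:,2],rcond=None)[0],np.median(z[m]))
E
```

```text
rail-x L [ 0.4628 -0.0069  0.064 ]
rail-x R [0.4602 0.2831 0.064 ]
rail+x R [0.6611 0.3421 0.064 ]
-y wall a [ 0.4708 -0.0085  0.056 ]
-y wall b [ 0.6084 -0.0123  0.056 ]
knob top [0.5602 0.2389 0.095 ]
panel dot [0.5272 0.0767 0.1445]
rosette [0.5684 0.0771 0.1445]
knob 1225 ((561.306396484375, 239.7698516845703), (26.25754737854004, 25.1225643157959), 78.6573715209961)
-y wall 3547 (((532.3350219726562, 10.768982887268066), (135.0264129638672, 38.72669982910156), 0.17301402986049652), [[465.0, 30.0], [465.0, -9.0], [600.0, -8.0], [600.0, 30.0]])
panel plane [0.0182209  0.00243164 0.14142867] 0.15161849098449348
```

The case centre is about (0.561, 0.0765) and the panel is within 1–2 mm of it. Lowering to about 9 mm above the ledges, then slower.

Request:
arm_command:
  rows:
    - {"delta_pos":[0.05,0,0.3],"rot":[0,0,0],"fingers":0.5}
    - {"delta_pos":[0,0,0.5],"rot":[0,0,0],"fingers":0.5}
    - {"delta_pos":[0,0,0.5],"rot":[0,0,0],"fingers":0.5}
    - {"delta_pos":[0,0,0.5],"rot":[0,0,0],"fingers":0.5}
    - {"delta_pos":[0,0,0.5],"rot":[0,0,0],"fingers":0.5}
    - {"delta_pos":[0,0,0.5],"rot":[0,0,0],"fingers":0.5}
    - {"delta_pos":[0,0,0.5],"rot":[0,0,0],"fingers":0.5}
    - {"delta_pos":[0,0,0.5],"rot":[0,0,0],"fingers":0.5}
    - {"delta_pos":[0,0,0.5],"rot":[0,0,0],"fingers":0.5}
    - {"delta_pos":[0,0,0.4],"rot":[0,0,0],"fingers":0.5}
    - {"delta_pos":[0,0,0.2],"rot":[0,0,0],"fingers":0.5}
    - {"delta_pos":[0,0,0],"rot":[0,0,0],"fingers":0.5}
    - {"delta_pos":[0,0,0],"rot":[0,0,0],"fingers":0.5}

```text
clock: 12.0
tcp_pos: [0.562, 0.0767, 0.0275]
orientation: [0.0, -0.005, 1.0, -0.0]
wrist_force: [1.1, 0.5, -4.4]
finger_gap: 0.0629
```

```bash
python3 - <<'E'
from h import *
W,p,s=look('w6'); to(s,[.5617,.0767,.0179],180.5)
E
```

```text
clock 12.05 tcp [0.5622 0.0767 0.0277] F [ 1.1  0.1 -3.2] gap 0.063 j [-0.01  0.44 -0.3   0.83 -0.   -0.01]
shift units [0.02 0.   0.49] rot units [-0.      0.0001  0.0001]
```

View pics/w6.png

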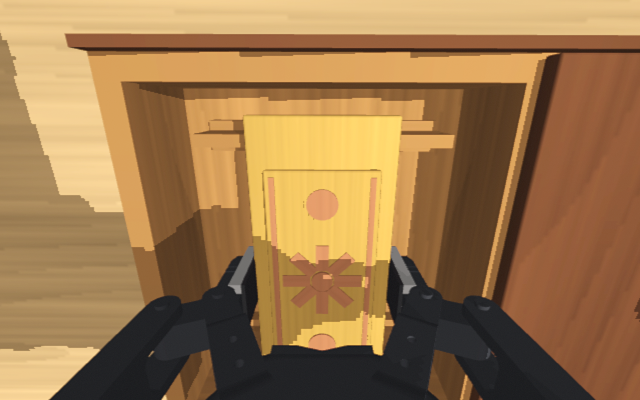

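The ledge at v ≈ 135 spans u = 196–455 (mid 325) and the panel is centred at u ≈ 322, so it is centred along y. Checking x by ray, then lowering slowly.

```bash
python3 - <<'E'
from h import *
c=np.load('w6.npz'); W=cloud(c['d'],c)
for n,u,v,z in [('end L',246,115.5,.052),('end R',401,115.5,.052)]: print(n,ray(c,u,v,z).round(4))
for u in (225,430): print(u,[(v,*W[v,u].round(4)) for v in range(118,156,3)])
E
```

```text
end L [0.4872 0.0458 0.052 ]
end R [0.4867 0.1076 0.052 ]
225 [(118, np.float64(0.4904), np.float64(0.0225), np.float64(0.0061)), (121, np.float64(0.4916), np.float64(0.0249), np.float64(0.014)), (124, np.float64(0.4931), np.float64(0.0251), np.float64(0.015)), (127, np.float64(0.4946), np.float64(0.0248), np.float64(0.0144)), (130, np.float64(0.496), np.float64(0.0253), np.float64(0.0165)), (133, np.float64(0.4959), np.float64(0.0306), np.float64(0.0333)), (136, np.float64(0.4969), np.float64(0.0319), np.float64(0.0373)), (139, np.float64(0.4983), np.float64(0.0316), np.float64(0.0369)), (142, np.float64(0.4997), np.float64(0.0313), np.float64(0.0364)), (145, np.float64(0.501), np.float64(0.0314), np.float64(0.0371)), (148, np.float64(0.5055), np.float64(0.0241), np.float64(0.0157)), (151, np.float64(0.5085), np.float64(0.021), np.float64(0.007)), (154, np.float64(0.5102), np.float64(0.021), np.float64(0.0074))]
430 [(118, np.float64(0.4895), np.float64(0.1355), np.float64(0.0075)), (121, np.float64(0.4907), np.float64(0.1332), np.float64(0.0143)), (124, np.float64(0.4921), np.float64(0.1327), np.float64(0.0162)), (127, np.float64(0.4937), np.float64(0.1333), np.float64(0.0149)), (130, np.float64(0.4953), np.float64(0.1335), np.float64(0.0149)), (133, np.float64(0.4954), np.float64(0.1281), np.float64(0.0302)), (136, np.float64(0.4962), np.float64(0.1258), np.float64(0.0369)), (139, np.float64(0.4975), np.float64(0.1259), np.float64(0.0369)), (142, np.float64(0.4989), np.float64(0.1261), np.float64(0.0368)), (145, np.float64(0.5003), np.float64(0.1263), np.float64(0.0367)), (148, np.float64(0.5048), np.float64(0.1348), np.float64(0.0148)), (151, np.float64(0.5063), np.float64(0.1347), np.float64(0.0157)), (154, np.float64(0.5094), np.float64(0.1384), np.float64(0.0064))]
```

Request:
arm_command:
  rows:
    - {"delta_pos":[0,0,0.1],"rot":[0,0,0],"fingers":0.5}
    - {"delta_pos":[0,0,0.1],"rot":[0,0,0],"fingers":0.5}
    - {"delta_pos":[0,0,0.1],"rot":[0,0,0],"fingers":0.5}
    - {"delta_pos":[0,0,0],"rot":[0,0,0],"fingers":0.5}

```text
clock: 12.45
tcp_pos: [0.5615, 0.0767, 0.021]
orientation: [-0.0, -0.005, 1.0, -0.0]
wrist_force: [0.6, -0.4, -3.1]
finger_gap: 0.0626
```

The panel end is 11.5 mm beyond the ledge centre (11 mm is ideal). Touching down.

Request:
arm_command:
  rows:
    - {"delta_pos":[0,0,0.05],"rot":[0,0,0],"fingers":0.5}
    - {"delta_pos":[0,0,0.05],"rot":[0,0,0],"fingers":0.5}
    - {"delta_pos":[0,0,0.05],"rot":[0,0,0],"fingers":0.5}
    - {"delta_pos":[0,0,0],"rot":[0,0,0],"fingers":0.5}
    - {"delta_pos":[0,0,0],"rot":[0,0,0],"fingers":0.5}

```text
clock: 12.95
tcp_pos: [0.5617, 0.0767, 0.0182]
orientation: [-0.0, -0.005, 1.0, -0.0]
wrist_force: [-0.2, -0.2, -3.3]
finger_gap: 0.063
```

Request:
arm_command:
  rows:
    - {"delta_pos":[0,0,0.03],"rot":[0,0,0],"fingers":0.5}
    - {"delta_pos":[0,0,0.03],"rot":[0,0,0],"fingers":0.5}
    - {"delta_pos":[0,0,0],"rot":[0,0,0],"fingers":0.5}
    - {"delta_pos":[0,0,0],"rot":[0,0,0],"fingers":0.5}

```text
clock: 13.35
tcp_pos: [0.5619, 0.0766, 0.0179]
orientation: [0.0, -0.005, 1.0, -0.0]
wrist_force: [-3.8, -0.5, 6.6]
finger_gap: 0.0628
```

Contact on the ledges (wrist force went from −3.3 to +6.6 N). Opening slowly.

Request:
arm_command:
  rows:
    - {"delta_pos":[0,0,0],"rot":[0,0,0],"fingers":0.3}
    - {"delta_pos":[0,0,0],"rot":[0,0,0],"fingers":0.25}
    - {"delta_pos":[0,0,0],"rot":[0,0,0],"fingers":0.2}
    - {"delta_pos":[0,0,0],"rot":[0,0,0],"fingers":0.1}
    - {"delta_pos":[0,0,0],"rot":[0,0,0],"fingers":0}
    - {"delta_pos":[0,0,0],"rot":[0,0,0],"fingers":0}
    - {"delta_pos":[0,0,0],"rot":[0,0,0],"fingers":0}
    - {"delta_pos":[0,0,0],"rot":[0,0,0],"fingers":0}
  squeeze: 20

```text
clock: 14.15
tcp_pos: [0.5618, 0.0767, 0.017]
orientation: [0.0, -0.005, 1.0, -0.0]
wrist_force: [0.1, -0.3, 0.7]
finger_gap: 0.0853
```

Request:
arm_command:
  rows:
    - {"delta_pos":[0,0,-0.2],"rot":[0,0,0],"fingers":0}
    - {"delta_pos":[0,0,-0.4],"rot":[0,0,0],"fingers":0}
    - {"delta_pos":[0,0,-0.8],"rot":[0,0,0],"fingers":0}
    - {"delta_pos":[0,0,-0.8],"rot":[0,0,0],"fingers":0}
    - {"delta_pos":[0,0,-0.8],"rot":[0,0,0],"fingers":0}
    - {"delta_pos":[0,0,-0.8],"rot":[0,0,0],"fingers":0}
    - {"delta_pos":[0,0,-0.8],"rot":[0,0,0],"fingers":0}
    - {"delta_pos":[0,0,-0.8],"rot":[0,0,0],"fingers":0}
    - {"delta_pos":[0,0,-0.8],"rot":[0,0,0],"fingers":0}
    - {"delta_pos":[0,0,-0.8],"rot":[0,0,0],"fingers":0}
    - {"delta_pos":[0,0,0],"rot":[0,0,0],"fingers":0}
    - {"delta_pos":[0,0,0],"rot":[0,0,0],"fingers":0}

```text
clock: 15.35
tcp_pos: [0.562, 0.0767, 0.1575]
orientation: [0.001, -0.005, 1.0, -0.0]
wrist_force: [-0.4, 0.0, -0.0]
finger_gap: 0.0858
```

```bash
python3 - <<'E'
from h import *
W,p,s=look('w7'); to(s,[.5605,.2398,.15],180.5)
E
```

```text
clock 15.4 tcp [0.5615 0.0767 0.1567] F [0.6 1.  0.3] gap 0.0854 j [-0.01  0.33 -0.12  1.13 -0.   -0.01]
shift units [-0.02  8.16  0.34] rot units [-0. -0.  0.]
```

View pics/w7.png

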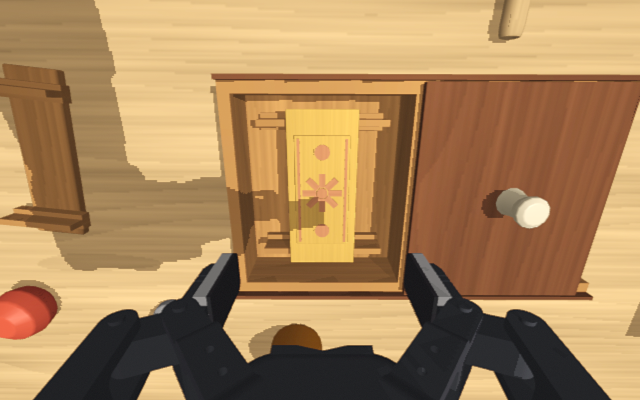

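The panel lies on both ledges, centred, with corners near (286,109), (358,110), (353,262) and (291,262); the knob top is at (533,212). Checking the placement numerically while moving over the knob.

```bash
python3 - <<'E'
from h import *
c=np.load('w7.npz'); W=cloud(c['d'],c); z=W[...,2]
C=np.array([ray(c,u,v,.042)[:2] for u,v in [(286,109),(358,110),(353,262),(291,262)]]); print('panel',C.mean(0),'yaw',np.degrees(np.arctan2(*(C[2]+C[3]-C[0]-C[1])[::-1])))
m=(z>.033)&(z<.0385)&(abs(W[...,1]-.077)<.065); L=W[m]
for n,k in [('-',L[:,0]<.52),('+',(L[:,0]>.6)&(L[:,0]<.65))]: print('ledge',n,k.sum(),np.median(L[k,0]),np.percentile(L[k,1],[1,99]))
m=(z>.088)&(z<.1)&(W[...,1]>.18); print('knob',rect(W,m)[0])
m=(z>.038)&(z<.055)&(abs(W[...,1]-.077)<.031)&(abs(W[...,0]-.56)<.072);print('panel plane',np.linalg.lstsq(np.c_[W[m][:,:2],np.ones(m.sum())],z[m],rcond=None)[0],np.median(z[m]))
E
```

```text
panel [0.56202198 0.07696985] yaw 0.47258189506639714
ledge - 512 0.49839036704143436 [0.0169713  0.13595696]
ledge + 383 0.6259892030347558 [0.01779167 0.13673506]
knob ((561.3416137695312, 238.9892578125), (24.185041427612305, 25.276470184326172), 58.600059509277344)
panel plane [ 0.0026166  -0.00164441  0.04277311] 0.04428348021739291
```

Request:
arm_command:
  rows:
    - {"delta_pos":[0,0.4,0],"rot":[0,0,0],"fingers":0}
    - {"delta_pos":[0,0.9,0],"rot":[0,0,0],"fingers":0}
    - {"delta_pos":[0,0.9,0],"rot":[0,0,0],"fingers":0}
    - {"delta_pos":[0,0.9,0],"rot":[0,0,0],"fingers":0}
    - {"delta_pos":[0,0.9,0],"rot":[0,0,0],"fingers":0}
    - {"delta_pos":[0,0.9,0],"rot":[0,0,0],"fingers":0}
    - {"delta_pos":[0,0.9,0],"rot":[0,0,0],"fingers":0}
    - {"delta_pos":[0,0.9,0],"rot":[0,0,0],"fingers":0}
    - {"delta_pos":[0,0.9,0],"rot":[0,0,0],"fingers":0}
    - {"delta_pos":[0,0.54,0],"rot":[0,0,0],"fingers":0}
    - {"delta_pos":[0,0,0.6],"rot":[0,0,0],"fingers":0}
    - {"delta_pos":[0,0,0.6],"rot":[0,0,0],"fingers":0}
    - {"delta_pos":[0,0,0.6],"rot":[0,0,0],"fingers":0}
    - {"delta_pos":[0,0,0.6],"rot":[0,0,0],"fingers":0}
    - {"delta_pos":[0,0,0.6],"rot":[0,0,0],"fingers":0}
    - {"delta_pos":[0,0,0.6],"rot":[0,0,0],"fingers":0}
    - {"delta_pos":[0,0,0.4],"rot":[0,0,0],"fingers":0}
    - {"delta_pos":[0,0,0.2],"rot":[0,0,0],"fingers":0}
    - {"delta_pos":[0,0,0],"rot":[0,0,0],"fingers":0}
    - {"delta_pos":[0,0,0],"rot":[0,0,0],"fingers":0}

```text
clock: 17.4
tcp_pos: [0.5606, 0.2396, 0.0734]
orientation: [0.0, -0.005, 1.0, 0.0]
wrist_force: [0.1, -0.5, 0.2]
finger_gap: 0.0852
```

The panel is within 1 mm of the ledge centre and level. Gripping the knob.

Request:
arm_command:
  rows:
    - {"delta_pos":[0,0,0.25],"rot":[0,0,0],"fingers":0}
    - {"delta_pos":[0,0,0],"rot":[0,0,0],"fingers":0.3}
    - {"delta_pos":[0,0,0],"rot":[0,0,0],"fingers":0.6}
    - {"delta_pos":[0,0,0],"rot":[0,0,0],"fingers":0.8}
    - {"delta_pos":[0,0,0],"rot":[0,0,0],"fingers":0.9}
    - {"delta_pos":[0,0,0],"rot":[0,0,0],"fingers":0.9}
    - {"delta_pos":[0,0,0],"rot":[0,0,0],"fingers":0.9}
    - {"delta_pos":[0,0,0],"rot":[0,0,0],"fingers":0.9}
  squeeze: 20

```text
clock: 18.2
tcp_pos: [0.5604, 0.2396, 0.0683]
orientation: [0.0, -0.005, 1.0, 0.0]
wrist_force: [-1.1, -0.1, 3.0]
finger_gap: 0.0242
```

Request:
arm_command:
  rows:
    - {"delta_pos":[0,-0.2,0],"rot":[0,0,0],"fingers":0.9}
    - {"delta_pos":[0,-0.4,0],"rot":[0,0,0],"fingers":0.9}
    - {"delta_pos":[0,-0.5,0],"rot":[0,0,0],"fingers":0.9}
    - {"delta_pos":[0,-0.5,0],"rot":[0,0,0],"fingers":0.9}
    - {"delta_pos":[0,-0.5,0],"rot":[0,0,0],"fingers":0.9}
    - {"delta_pos":[0,-0.5,0],"rot":[0,0,0],"fingers":0.9}
    - {"delta_pos":[0,-0.5,0],"rot":[0,0,0],"fingers":0.9}
    - {"delta_pos":[0,-0.5,0],"rot":[0,0,0],"fingers":0.9}
    - {"delta_pos":[0,-0.5,0],"rot":[0,0,0],"fingers":0.9}
    - {"delta_pos":[0,-0.5,0],"rot":[0,0,0],"fingers":0.9}
    - {"delta_pos":[0,-0.5,0],"rot":[0,0,0],"fingers":0.9}
    - {"delta_pos":[0,-0.5,0],"rot":[0,0,0],"fingers":0.9}
    - {"delta_pos":[0,-0.5,0],"rot":[0,0,0],"fingers":0.9}
    - {"delta_pos":[0,-0.5,0],"rot":[0,0,0],"fingers":0.9}
    - {"delta_pos":[0,-0.5,0],"rot":[0,0,0],"fingers":0.9}
    - {"delta_pos":[0,-0.5,0],"rot":[0,0,0],"fingers":0.9}
    - {"delta_pos":[0,-0.3,0],"rot":[0,0,0],"fingers":0.9}
    - {"delta_pos":[0,-0.1,0],"rot":[0,0,0],"fingers":0.9}
    - {"delta_pos":[0,0,0],"rot":[0,0,0],"fingers":0.9}

```text
clock: 20.1
tcp_pos: [0.5614, 0.0777, 0.0683]
orientation: [-0.0, -0.004, 1.0, -0.001]
wrist_force: [-2.2, -0.4, 6.0]
finger_gap: 0.0243
```

Request:
arm_command:
  rows:
    - {"delta_pos":[0,-0.06,0],"rot":[0,0,0],"fingers":0.9}
    - {"delta_pos":[0,-0.06,0],"rot":[0,0,0],"fingers":0.9}
    - {"delta_pos":[0,-0.06,0],"rot":[0,0,0],"fingers":0.9}
    - {"delta_pos":[0,0,0],"rot":[0,0,0],"fingers":0.9}
    - {"delta_pos":[0,0,0],"rot":[0,0,0],"fingers":0.9}

```text
clock: 20.6
tcp_pos: [0.5614, 0.077, 0.0683]
orientation: [0.0, -0.005, 1.0, 0.002]
wrist_force: [-1.7, 9.0, 4.8]
finger_gap: 0.0241
```

The lid is at its stop: +9 N along y, and y holds at 0.077. Release, rise and check.

Request:
arm_command:
  rows:
    - {"delta_pos":[0,0,0],"rot":[0,0,0],"fingers":0.6}
    - {"delta_pos":[0,0,0],"rot":[0,0,0],"fingers":0.3}
    - {"delta_pos":[0,0,0],"rot":[0,0,0],"fingers":0}
    - {"delta_pos":[0,0,0],"rot":[0,0,0],"fingers":0}
    - {"delta_pos":[0,0,0],"rot":[0,0,0],"fingers":0}
    - {"delta_pos":[0,0,-0.5],"rot":[0,0,0],"fingers":0}
    - {"delta_pos":[0,0,-0.9],"rot":[0,0,0],"fingers":0}
    - {"delta_pos":[0,0,-0.9],"rot":[0,0,0],"fingers":0}
    - {"delta_pos":[0,0,-0.9],"rot":[0,0,0],"fingers":0}
    - {"delta_pos":[0,0,-0.9],"rot":[0,0,0],"fingers":0}
    - {"delta_pos":[0,0,-0.9],"rot":[0,0,0],"fingers":0}
    - {"delta_pos":[0,0,0],"rot":[0,0,0],"fingers":0}
    - {"delta_pos":[0,0,0],"rot":[0,0,0],"fingers":0}

```text
clock: 21.9
tcp_pos: [0.562, 0.0759, 0.1685]
orientation: [0.001, -0.005, 1.0, -0.0]
wrist_force: [-0.3, -0.8, -0.4]
finger_gap: 0.0854
```

```bash
python3 - <<'E'
from h import *
from workcell import env
W,p,s=look('w8'); z=W[...,2]; to(s,[.5615,.0767,.15],180.5)
m=(z>.085)&(z<.1)&(np.hypot(W[...,0]-.561,W[...,1]-.08)<.05); print('knob',m.sum(),rect(W,m)[0])
p,d=env.read_camera('scene'); cv2.imwrite('pics/scene1.png',np.vstack([cv2.resize(p,(480,300)),cv2.resize(cv2.imread('pics/w8.png'),(480,300))]))
E
```

```text
clock 21.95 tcp [0.5615 0.0759 0.1677] F [-0.4 -0.5 -0.7] gap 0.0852 j [-0.01  0.32 -0.1   1.15 -0.   -0.02]
shift units [-0.    0.04  0.88] rot units [-0.     -0.0001  0.0001]
knob 748 ((562.730712890625, 76.91583251953125), (24.43276596069336, 25.79979133605957), 89.73896026611328)
```

View pics/scene1.png

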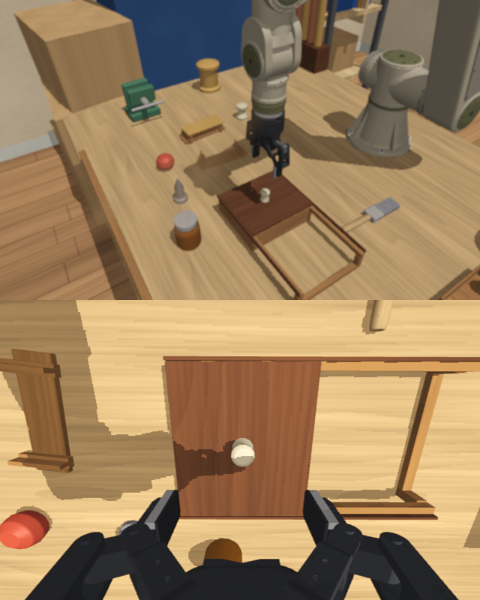

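The lid is shut with the knob at (0.5627, 0.0769), over the case centre. The blank and the bystanders look untouched. Handing in.

```bash
python3 -c "
from workcell import env
print(env.hand_in())"
```

```text
the job is handed in; nothing more can be done
None
```

The lotus panel is in the drying case, field up on the two ledges, with the lid slid fully shut. The job is handed in at about 22 s of the 54 s allowed; it reports no verdict.

**What I did:** I gripped the panel by its bare side edges at mid-length and carried it level to the case. I set it down until the ledges took contact at about 10 N, released it, and then pulled the lid shut by its knob.

**Last checks:**
- **Panel on the ledges (before closing the lid):** its centre measured (0.5620, 0.0770) m against a ledge centre of (0.5622, 0.0769) m. It was level within about 0.003 rad and square within about 0.1° of my estimate of the case's yaw.
- **Lid:** it reached its stop with 9 N of resistance. The knob then measured (0.5627, 0.0769) m, within about 1 mm of the case centre.
- **Everything else:** the blank and the other bench items look unmoved in the final picture. I did not measure them or see the panel after the lid closed.

**What failed or disagreed:**
- The first two move calls were refused because rows were missing keys; the arm did not move.
- The top and wrist cameras disagreed by about 2 mm in x, so I used the panel-to-case offset, on which they agreed within 0.5 mm.
- I viewed 10 pictures, counting one crop and one composite of two views.

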